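# Pack flanged hubs heads-and-tails in the transit tray

## Robot

A 6-joint arm with a two-finger parallel gripper is mounted at the origin on a cart in front of the work surface, level with it; the furniture and walls round the work are solid. World frame = base frame: x ahead of the robot, y to its left, z up, the work surface at z = 0. Lengths are in m, angles in degrees, forces in N, time in s.
With the tool pointing down it reaches from about 0.4 to 0.825 m from the base axis. Payload 7 kg.
Tool frame: the origin (TCP) lies at the very end of the fingers, on their centre line; the grasp point (between the pads) lies 19 mm behind it (r.grasp_offset is the z of the grasp point in the tool frame, in m); z points along the fingers, y is the direction in which the jaws open and shut (so a half turn about z gives the same grasp; the last joint's range is limited). The gripper opens to 88 mm and grips with 3 to 60 N. Pads are 19 mm wide; open, the fingers measure 130 mm over their backs; the gripper's body (78 mm by 193 mm) begins 47 mm behind the grasp point.
Start: joints at [83.142, 20.546, 0.682, 0, -70.136, -16.507], TCP at [0.268, 0.62, 0.227] pointing down, gripper open.
Joint ranges: [-176.03, 176.03], [-82.01, 121.73], [-58.28, 71.71], [-173.87, 95.51], [-174.79, -0.11], [-173.66, 173.66]. Speed limits (degrees/s): [136.94, 136.94, 172.46, 180, 180, 180].

## Interface

Orientations are given as [roll, pitch, yaw] about the fixed x, y, z axes, in that order (R = Rz(yaw) Ry(pitch) Rx(roll)).
In Python, from plant import r gives the robot as it stands.
- The arm moves only by the tool carry_out, never from a script. Its argument "plan" is a list of rows, each a list of 6 numbers: the shift along the world's x, y, z in m, then the turn, a rotation vector about the world's x, y, z in rad. In form: [[tx, ty, tz, wx, wy, wz], ...]. A call has 1 to 12 rows; each row shifts and turns the pose as measured when the row begins; what a row does not reach is not made up. A row lasts 1/12 s, in which the tool goes at most 41.7 mm and 7.16 degrees, less where a joint would pass 70% of its speed; a pose out of reach is approached as far as the arm can. A call with a gripper value outside its range is refused whole. "fingers" is the closure, from -1 (fully open) to 1 (shut), set as the call begins (left out, the last holds). The fingers move at their own pace and stop on an object; "force" is the grip in N (left out, the last holds). Time passes only in rows, so rows that do not move let the fingers close. It gives the time, the measured TCP pose, the force and the opening at its end, in the units of the state.
- r.get_state(): the state, without advancing time (a new reading comes with each control period).
- r.capture(name): name is "scene" or "top" or "wrist"; returns the picture (384x512x3 uint8, red, green, blue); there is no depth.
- r.camera_model(name): a dict with "fov_y" (degrees; the focal length in pixels is half the picture's height over the tangent of half this angle, whatever the lens; pixels are square), "cx", "cy" (the principal point, pixels), "R" (3x3) and "t" (3): a world point X has camera coordinates R X + t; the wrist camera has in their place "mount" (4x4, takes a point from camera to tool coordinates, whose origin is the TCP and whose axes are the flange's). Camera axes: x right, y down, z forward; pixel columns grow to the right and rows downward; lengths in m; the calibration is good to about 2 mm. A picture is of the moment at which its call begins: read the wrist's pose just before it. camera_model takes no time and is no camera call.
- r.close_job(): hands the job in, once; it reports no verdict.
The state is a dict: "time_s": time; "joints": joint angles; "qd": joint speeds; "joint_torque": joint torques, N m; "tcp_pos": TCP position; "eef_rot": TCP orientation; "contact_force": force on the tool from outside, world axes, zero at the start; "moment": the same for the moment, N m; "gripper_width": finger opening in m.
Only numpy, scipy, OpenCV 4.12 (cv2) and the standard library are available. Lean on these libraries where they do the work, as an engineer would, in place of code of your own. Each camera call takes 0.05 s, during which the arm holds its last target.

## Task

The tested steel hubs go back in the narrow grey tray, packed alternately up and down so that they nest tight: one hub already lies in it, brim down at one end. Lay the other two brim-down hubs flat on the tray floor beside it to finish the row of three, and stand the two upside-down hubs in the gaps, each with its crown between two crowns, resting on the brims below, and its brim level over the crowns of its neighbours, in line with the row. No hub needs turning over; leave the things standing around where they are.

Things in the scene. Friction and masses are not known exactly. Their poses are not given: they have to be found in the camera images.
- pack_tray: shallow grey tray fixed to the bench, inside 64 mm (x) by 178 mm (y), floor 4 mm thick, rim 10 mm above the bench, walls 3 mm. Origin: centre of its underside, on the bench; z up. Takes three brim-down hubs in a row: centres near y = +59 (hub_a, there already), 0 and -59 mm, with 7 mm play in all. The gaps between their crowns are then about 33 mm, centred at y = +29.5 and -29.5 mm.
- hub_a_mid (a point): bare steel hat-shaped hub, 33 mm high, 0.2 to 0.3 kg: flange (brim) 57 mm in diameter, 7 mm thick; crown 26 mm in diameter, 26 mm long. Point: on its axis, half-way up; z up. Stands brim down, crown on top (9.5 mm below to 16.5 mm above the point). Lies in the tray at its +y end from the start and stays there.
- hub_b_mid (a point): bare steel hat-shaped hub, 33 mm high, 0.2 to 0.3 kg: flange (brim) 57 mm in diameter, 7 mm thick; crown 26 mm in diameter, 26 mm long. Point: on its axis, half-way up; z up. Stands brim down, crown on top (9.5 mm below to 16.5 mm above the point). Starts on the bench; alike with hub_c, either may go to either free place.
- hub_c_mid (a point): bare steel hat-shaped hub, 33 mm high, 0.2 to 0.3 kg: flange (brim) 57 mm in diameter, 7 mm thick; crown 26 mm in diameter, 26 mm long. Point: on its axis, half-way up; z up. Stands brim down, crown on top (9.5 mm below to 16.5 mm above the point). Starts on the bench; alike with hub_b.
- hub_d_mid (a point): bare steel hat-shaped hub, 33 mm high, 0.2 to 0.3 kg: flange (brim) 57 mm in diameter, 7 mm thick; crown 26 mm in diameter, 26 mm long. Point: on its axis, half-way up; z up. Upside down, balanced on its crown, brim on top (9.5 to 16.5 mm above the point). Starts on the bench; alike with hub_e, either may go in either gap. Nested, its underside is 11 mm above the bench.
- hub_e_mid (a point): bare steel hat-shaped hub, 33 mm high, 0.2 to 0.3 kg: flange (brim) 57 mm in diameter, 7 mm thick; crown 26 mm in diameter, 26 mm long. Point: on its axis, half-way up; z up. Upside down, balanced on its crown, brim on top (9.5 to 16.5 mm above the point). Starts on the bench; alike with hub_d. Nested, its underside is 11 mm above the bench.
- magnet_pot_base (a point): red round pot magnet with a black knob, 32 mm in diameter, 27 mm high. The point is the centre of its underside. Bystander, to be left where it is.
- mount_1_base (a point): dark red round specimen mount, 30 mm in diameter, 21 mm high. The point is the centre of its underside. Bystander, to be left where it is.
- bolt_m16_base (a point): steel hexagon bolt standing on its head, head 28 mm wide, 60 mm high, just in front of the fixed cream polishing machine (230 mm high and more; front face at world x = 0.665, from y = -0.40 to -0.07), which the arm must keep clear of. The point is the centre of its underside. Bystander, to be left where it is.
- oil_bottle_base (a point): small white oil bottle with a red pointed spout, standing behind the tray near the open case, 42 mm in diameter, 121 mm high. The point is the centre of its underside. Bystander, to be left where it is.
There are look-alikes about, which are no part of the job. Leave any black or brown look-alike of the part that bears hub_e_mid alone.

How it is judged (in metres and radians):
At the end, for the whole second after the job is handed in: All hubs within 8 mm of the tray's long centre line and 0.08 rad of upright: a, b, c on the floor at its ends and middle (57 mm apart, within 6; a at +y), d and e one in each gap (28.5 mm from the middle, within 6) standing on the brims; heights within 2.5 mm (y of hub_a_mid in the frame of pack_tray between 0.051 and 0.063 m and x of hub_a_mid in the frame of pack_tray between -0.008 and 0.008 m and z of hub_a_mid in the frame of pack_tray between 0.018 and 0.023 m and angle between hub_a_mid's own z axis and vertical below 0.08 rad and ((y of hub_b_mid in the frame of pack_tray between -0.006 and 0.006 m and x of hub_b_mid in the frame of pack_tray between -0.008 and 0.008 m and z of hub_b_mid in the frame of pack_tray between 0.018 and 0.023 m and angle between each of hub_b_mid, hub_c_mid's own z axis and vertical below 0.08 rad and y of hub_c_mid in the frame of pack_tray between -0.063 and -0.051 m and x of hub_c_mid in the frame of pack_tray between -0.008 and 0.008 m and z of hub_c_mid in the frame of pack_tray between 0.018 and 0.023 m) or (y of hub_c_mid in the frame of pack_tray between -0.006 and 0.006 m and x of hub_c_mid in the frame of pack_tray between -0.008 and 0.008 m and z of hub_c_mid in the frame of pack_tray between 0.018 and 0.023 m and angle between each of hub_c_mid, hub_b_mid's own z axis and vertical below 0.08 rad and y of hub_b_mid in the frame of pack_tray between -0.063 and -0.051 m and x of hub_b_mid in the frame of pack_tray between -0.008 and 0.008 m and z of hub_b_mid in the frame of pack_tray between 0.018 and 0.023 m)) and ((y of hub_d_mid in the frame of pack_tray between 0.0225 and 0.0345 m and x of hub_d_mid in the frame of pack_tray between -0.008 and 0.008 m and z of hub_d_mid in the frame of pack_tray between 0.025 and 0.03 m and angle between each of hub_d_mid, hub_e_mid's own z axis and vertical below 0.08 rad and y of hub_e_mid in the frame of pack_tray between -0.0345 and -0.0225 m and x of hub_e_mid in the frame of pack_tray between -0.008 and 0.008 m and z of hub_e_mid in the frame of pack_tray between 0.025 and 0.03 m) or (y of hub_e_mid in the frame of pack_tray between 0.0225 and 0.0345 m and x of hub_e_mid in the frame of pack_tray between -0.008 and 0.008 m and z of hub_e_mid in the frame of pack_tray between 0.025 and 0.03 m and angle between each of hub_e_mid, hub_d_mid's own z axis and vertical below 0.08 rad and y of hub_d_mid in the frame of pack_tray between -0.0345 and -0.0225 m and x of hub_d_mid in the frame of pack_tray between -0.008 and 0.008 m and z of hub_d_mid in the frame of pack_tray between 0.025 and 0.03 m))); the robot touches nothing.
It fails at once if a bystander (magnet, specimen mount, bolt or oil bottle) is shifted by more than 20 mm or tipped over (distance of any of magnet_pot_base, mount_1_base, bolt_m16_base, oil_bottle_base from where it was at the start of the episode above 0.02 m or angle between any of magnet_pot_base, mount_1_base, bolt_m16_base, oil_bottle_base's own z axis and vertical above 0.5 rad).
It also fails if it takes over 72 s, if anything falls off the work surface, if the arm or the gripper's body presses on something with over 40 N, if the wrist force passes 120 N, or if a joint passes its speed limit or range.

## Working session

There is one attempt and no reset: what is moved stays moved. The work goes in short steps, Python scripts to look and compute and a tool call to move; the robot and the scene stay as the last step left them, time stands still between calls to the robot, and variables do not carry over. Pictures are saved under pics/ and viewed, and the job is handed in when it is done.

Besides the shell and the picture viewer there is one more tool, called after "Call:" by a JSON object that holds its "fn" and its "kwargs", one argument or row to a line. carry_out: Moves the arm, as the interface text tells. Its arguments: {"type":"object","properties":{"plan":{"type":"array"},"fingers":{"type":"number"},"force":{"type":"number"}},"required":["plan"]}

```bash
mkdir -p pics; ls
python3 - <<'E'
from plant import r
import cv2,json
print(r.get_state())
for n in ("scene","top","wrist"):
    cv2.imwrite(f"pics/{n}0.png",cv2.cvtColor(r.capture(n),cv2.COLOR_RGB2BGR)); print(n,r.camera_model(n))
print(r.grasp_offset)
E
```

```text
pics
{'time_s': 0.0, 'joints': array([ 8.31409747e+01,  2.05917950e+01,  6.33116802e-01, -2.13132057e-02,
       -7.01352742e+01, -1.65100821e+01]), 'qd': array([-0.05210229,  0.07999707,  0.05621331,  0.0559876 , -0.01136662,
        0.03894892]), 'joint_torque': array([-7.89829355e-04, -5.82722139e+01,  2.93066561e+01,  6.99742377e+00,
        6.92790709e-03, -1.52407133e-04]), 'tcp_pos': array([0.26752916, 0.61918009, 0.22560988]), 'eef_rot': array([ 1.79904227e+02, -7.49297408e-03, -2.33763597e+01]), 'contact_force': array([ 0.42138811, -0.51815699, -0.0823069 ]), 'moment': array([ 0.01451189, -0.02794741, -0.01106978]), 'gripper_width': 0.08752135449101743}
scene {'fov_y': 49.67216736042024, 'cx': 258.25125054169945, 'cy': 197.0985013937312, 'R': array([[ 0.88425832, -0.46694419,  0.00709631],
       [-0.19214039, -0.37762458, -0.90580447],
       [ 0.42563987,  0.79960165, -0.42363652]]), 't': array([-0.57830853,  0.10196095,  0.87953093])}
top {'fov_y': 50.48277790957705, 'cx': 252.36500082258766, 'cy': 194.85480073175958, 'R': array([[ 0.01754165, -0.99984337,  0.00235261],
       [-0.99817681, -0.01764823, -0.05771993],
       [ 0.05775241, -0.00133582, -0.99833004]]), 't': array([-0.17925493,  0.58287143,  0.84772545])}
wrist {'fov_y': 70.02850003677841, 'cx': 254.50322091530796, 'cy': 188.28758737833894, 'mount': array([[ 5.75559117e-04, -9.64650952e-01, -2.63530284e-01,
         7.07826330e-02],
       [ 9.99999772e-01,  4.62003808e-04,  4.92871523e-04,
         2.97026364e-04],
       [-3.53696988e-04, -2.63530507e-01,  9.64650997e-01,
        -1.57535925e-01],
       [ 0.00000000e+00,  0.00000000e+00,  0.00000000e+00,
         1.00000000e+00]])}
-0.0188
```

View pics/top0.png

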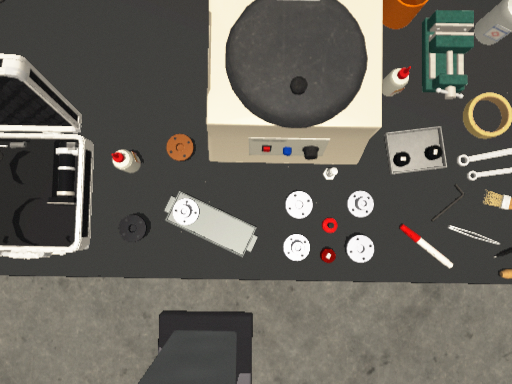

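View pics/scene0.png

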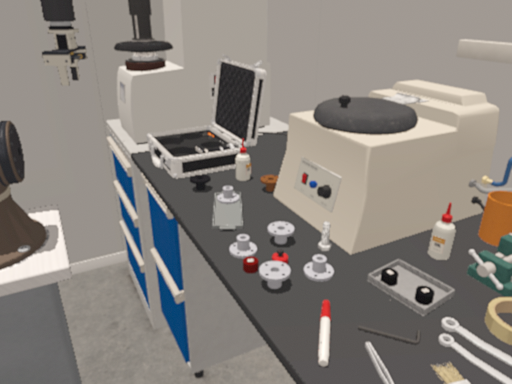

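View pics/wrist0.png

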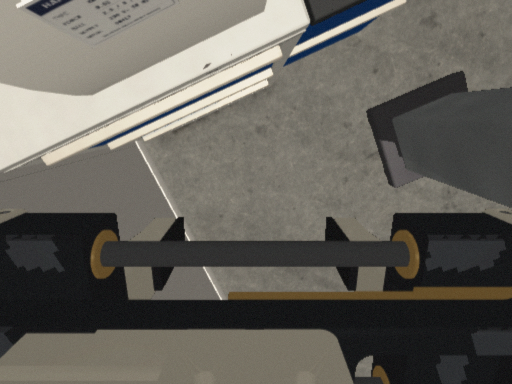

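Run:
```python
import cv2
i=cv2.imread("pics/top0.png"); cv2.imwrite("pics/topc.png",cv2.resize(i[150:280,100:400],None,fx=2.66,fy=2.66,interpolation=2))
i=cv2.imread("pics/scene0.png"); cv2.imwrite("pics/scc.png",cv2.resize(i[160:300,180:350],None,fx=4,fy=4,interpolation=2))
```

```text
(no output)
```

View pics/topc.png

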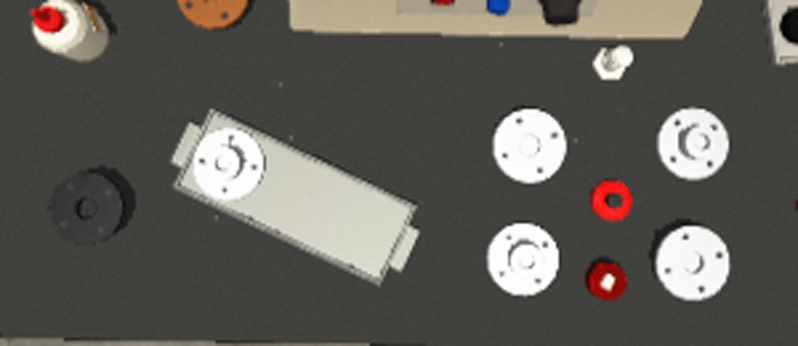

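View pics/scc.png

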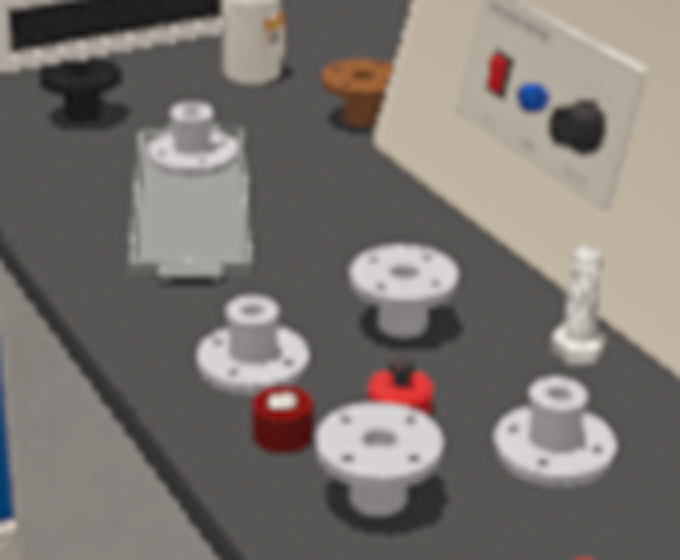

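Candidates in the top picture are the steel hubs at (299,205), (360,248), (297,247) and (361,203), hub_a in the tray at (185,211), and two look-alikes, black at (133,228) and brown at (180,148). The scene crop shows (299,205) and (360,248) are brim-up (d, e), while (297,247) and (361,203) are brim-down (b, c). Next I measure them.

```bash
cat > h.py <<'E'
import numpy as np,cv2
from plant import r
def cam(n):
    m=r.camera_model(n)
    f=192/np.tan(np.radians(m['fov_y']/2))
    K=np.array([[f,0,m['cx']],[0,f,m['cy']],[0,0,1]])
    if 'R' in m: return K,np.array(m['R']),np.array(m['t'])
    from scipy.spatial.transform import Rotation as Ro
    s=r.get_state(); T=np.eye(4); T[:3,:3]=Ro.from_euler('xyz',s['eef_rot'],degrees=True).as_matrix(); T[:3,3]=s['tcp_pos']
    C=np.linalg.inv(T@np.array(m['mount'])); return K,C[:3,:3],C[:3,3]
def ray(c,uv,z):
    K,R,t=c; uv=np.atleast_2d(uv); d=np.c_[uv,np.ones(len(uv))]@np.linalg.inv(K).T@R; o=-R.T@t
    return o+d*((z-o[2])/d[:,2])[:,None]
def proj(c,X):
    K,R,t=c; p=(np.atleast_2d(X)@R.T+t)@K.T; return p[:,:2]/p[:,2:]
def save(n,f,crop=None,k=1):
    im=r.capture(n); cv2.imwrite(f"pics/{f}.png",cv2.cvtColor(im,cv2.COLOR_RGB2BGR)); return im
E
python3 - <<'E'
from h import *
im=cv2.imread("pics/top0.png"); c=cam("top"); cs=cam("scene")
g=im.min(2)
m=((g>150)).astype(np.uint8)
n,l,st,ce=cv2.connectedComponentsWithStats(m)
for i in range(1,n):
    if st[i,4]>60 and st[i,1]>160: print(st[i],ce[i])
def circ(uv,z):
    y,x=np.mgrid[0:384,0:512]; s=(abs(x-uv[0])<22)&(abs(y-uv[1])<22)&(g>170)
    lab=cv2.connectedComponents(s.astype(np.uint8))[1]; s=lab==lab[int(uv[1])+6,int(uv[0])+6]
    ct=max(cv2.findContours(s.astype(np.uint8),0,1)[0],key=cv2.contourArea)[:,0]
    P=ray(c,cv2.convexHull(ct)[:,0].astype(float),z)
    (a,b),rr=cv2.minEnclosingCircle(P[:,:2].astype(np.float32)*1000)
    Q=ray(c,ct.astype(float),z)[:,:2]*1000
    A=np.c_[2*Q,np.ones(len(Q))]; s=np.linalg.lstsq(A,(Q**2).sum(1),rcond=None)[0]
    return (a,b,rr),(s[0],s[1],np.sqrt(s[2]+s[0]**2+s[1]**2))
for nm,uv,z in [("d",(299,205),.033),("e",(360,248),.033),("b",(297,247),.007),("c",(361,203),.007),("a",(185,211),.011)]:
    q=circ(uv,z); print(nm,np.round(q,1), proj(cs,[q[1][0]/1000,q[1][1]/1000,.033]).round(1))
# tray
hsv=cv2.cvtColor(im,cv2.COLOR_BGR2HSV)
print(im[232,215],im[196,168],im[241,250], im[225,133])
E
```

```text
[323 167  15  13 124] [330.22580645 173.20967742]
[468 167  44  14 241] [488.94605809 172.75103734]
[ 165  191   92   63 2618] [211.27998472 223.50954927]
[286 191  27  28 588] [298.73469388 204.42176871]
[347 191  27  27 510] [360.29411765 203.67058824]
[501 195  10  15 107] [505.71962617 201.71028037]
[449 225  51  19 174] [472.25862069 234.26436782]
[283 234  27  27 546] [296.1959707  247.23809524]
[347 235  27  28 591] [359.98646362 248.43993232]
[417 238  36  30 281] [434.91459075 252.80782918]
d [[ 567.  -265.6   28.7]
 [ 566.9 -265.8   27.6]] [[280.2 226.6]]
e [[ 477.9 -394.    28.5]
 [ 477.9 -393.8   27.5]] [[273.9 268. ]]
b [[ 476.7 -264.2   28.6]
 [ 476.8 -264.5   27.6]] [[242.3 236. ]]
c [[ 571.9 -400.7   28.5]
 [ 571.9 -400.9   27.3]] [[318.7 256.8]]
a [[542.  -33.5  53. ]
 [543.  -32.1  40.5]] [[226.1 189.3]]
[199 210 211] [62 64 64] [165 176 177] [54 55 57]
```

Run:
```python
from h import *
im=cv2.imread("pics/top0.png"); c=cam("top"); g=im.min(2)
# bystanders
for nm,uv,z in [("magnet",(330,225),.015),("mount",(328,255),.015),("bolt head",(331,176),.0),("oil",(130,163),.04),("oiltip",(119,155),.121),("black",(133,228),.03),("brown",(180,147),.03)]: print(nm,ray(c,uv,z).round(3))
roi=g[185:262,155:265]
cv2.imwrite("pics/tray.png",cv2.resize(im[185:262,155:265],None,fx=7,fy=7,interpolation=2))
m=np.zeros_like(g); m[185:262,155:265]=(roi>95)
m=cv2.morphologyEx(m,cv2.MORPH_OPEN,np.ones((3,3)))
```

```text
magnet [[ 0.525 -0.335  0.015]]
mount [[ 0.462 -0.331  0.015]]
bolt head [[ 0.631 -0.339  0.   ]]
oil [[0.646 0.086 0.04 ]]
oiltip [[0.65  0.083 0.121]]
black [[0.512 0.078 0.03 ]]
brown [[ 0.683 -0.015  0.03 ]]
```

View pics/tray.png

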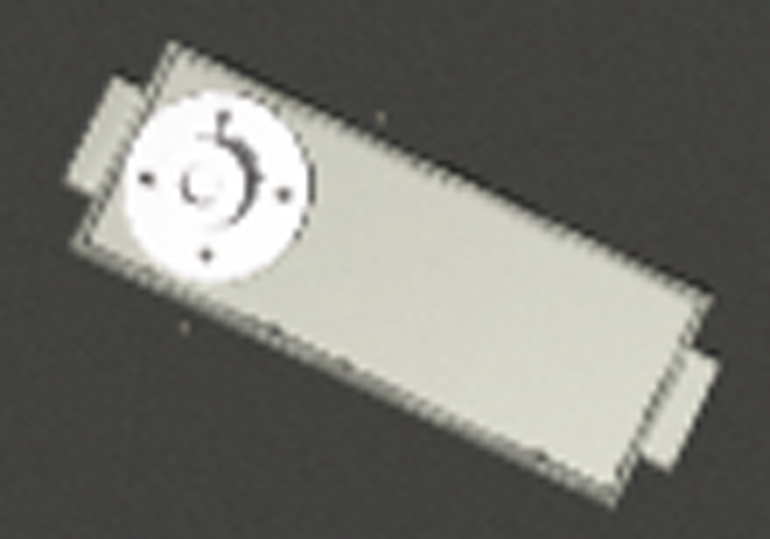

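Run:
```python
from h import *
im=cv2.imread("pics/top0.png"); c=cam("top"); g=im.min(2)
u=np.array([(172,42),(75,245),(613,505),(712,297)],float); u=(u+.5)/7-.5+[155,185]
P=ray(c,u,.010)[:,:2]*1000; print(P.round(1), [np.linalg.norm(P[i]-P[i-1]).round(1) for i in range(4)])
ctr=P.mean(0); yv=(P[0]+P[1]-P[2]-P[3]); yv/=np.linalg.norm(yv); print("ctr",ctr.round(1),"yaxis",yv.round(4),"yaw",np.degrees(np.arctan2(-yv[0],yv[1])))
m=(g>225).astype(np.uint8); m[:, :155]=0;m[:,215:]=0;m[:185]=0;m[245:]=0
ct=max(cv2.findContours(m,0,1)[0],key=cv2.contourArea)[:,0]
Q=ray(c,ct.astype(float),.011)[:,:2].astype(np.float32)*1000
a=cv2.minEnclosingCircle(Q); print("a",a)
xv=np.array([yv[1],-yv[0]]); d=np.array(a[0])-ctr; print("a in tray",d@xv,d@yv)
for nm,p in [("oil",(647,85)),("brown",(683,-15))]:
    d=np.array(p)-ctr; print(nm,d@xv,d@yv)
for s in (0,-59,29.5,-29.5): print(s,(ctr+s*yv).round(1))
```

```text
[[ 592.8  -12.1]
 [ 530.3   15.7]
 [ 454.5 -149.6]
 [ 517.9 -178.5]] [np.float64(182.5), np.float64(68.4), np.float64(181.9), np.float64(69.7)]
ctr [523.9 -81.1] yaxis [0.4134 0.9105] yaw -24.420576432324367
a ((548.7399291992188, -26.172073364257812), 28.519094467163086)
a in tray -0.05540577919344581 60.30958506832055
oil 43.45181998063936 202.15948008613648
brown 117.57423419350162 125.98948788936077
0 [523.9 -81.1]
-59 [ 499.5 -134.8]
29.5 [536.1 -54.2]
-29.5 [ 511.7 -108. ]
```

Call:
{"fn": "carry_out", "kwargs": {
  "plan": [
    [0.008,-0.04,0,0,0,-0.12],
    [0.008,-0.04,0,0,0,-0.12],
    [0.008,-0.04,0,0,0,-0.12],
    [0.008,-0.04,0,0,0,-0.12],
    [0.017,-0.036,0,0,0,-0.12],
    [0.017,-0.036,0,0,0,-0.12],
    [0.017,-0.036,0,0,0,-0.12],
    [0.017,-0.036,0,0,0,-0.12],
    [0.017,-0.036,0,0,0,-0.12],
    [0.017,-0.036,0,0,0,-0.12],
    [0.017,-0.036,0,0,0,-0.12],
    [0.006,-0.04,0,0,0,-0.12]
  ],
  "fingers": -1,
  "force": 30
}}

```text
time_s: 1.15
tcp_pos: [0.4237, 0.1527, 0.2198]
eef_rot: [179.6, -0.1, -108.8]
contact_force: [1.6, 0.6, -0.6]
gripper_width: 0.0878
```

Call:
{"fn": "carry_out", "kwargs": {
  "plan": [
    [0.012,-0.036,0.0,0,0,-0.04],
    [0.012,-0.036,0,0,0,-0.04],
    [0.012,-0.036,0,0,0,-0.02],
    [0.012,-0.036,0,0,0,0],
    [0.012,-0.036,0,0,0,0],
    [0.012,-0.036,0,0,0,0],
    [0.01,-0.028,0,0,0,0],
    [0,0,0,0,0,0]
  ]
}}

```text
time_s: 1.82
tcp_pos: [0.5059, -0.1105, 0.2204]
eef_rot: [179.7, -0.0, -115.5]
contact_force: [0.4, -0.3, 0.2]
gripper_width: 0.0874
```

Run:
```python
from h import *
s=r.get_state(); print(s['tcp_pos'],s['eef_rot'],s['qd'].round(2))
c=cam("wrist"); np.savez("w1.npz",K=c[0],R=c[1],t=c[2])
save("wrist","w1")
```

```text
[ 0.50594523 -0.11045077  0.22041584] [ 1.79699677e+02 -1.58802265e-02 -1.15525471e+02] [ 0.17 -1.03 -1.4  -1.14 -0.05 -2.39]
```

View pics/w1.png

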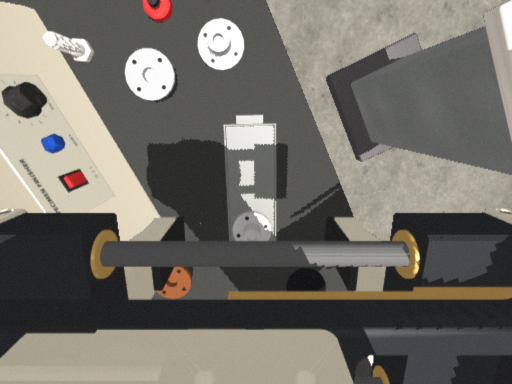

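Run:
```python
from h import *
z=np.load("w1.npz"); c=(z['K'],z['R'],z['t'])
im=cv2.imread("pics/w1.png")
cv2.imwrite("pics/w1c.png",cv2.resize(im[0:260,120:300],None,fx=3,fy=3,interpolation=2)[:600*1])
yv=np.array([.4134,.9105]);xv=np.array([.9105,-.4134]);ct=np.array([.5239,-.0811])
print(proj(c,[np.r_[ct+a*xv+b*yv,.01] for a,b in ((-.035,-.092),(.035,-.092),(.035,0),(-.035,0))]).round(1))
print(proj(c,[[.567,-.2657,.033],[.4768,-.2643,.007],[.5487,-.0262,.011]]).round(1))
g=im.min(2)
for uv,zz in (((150,75),.033),((221,45),.007)):
    m=np.zeros((384,512),np.uint8); y,x=uv; m[uv[1]-33:uv[1]+33 if uv[1]>40 else 80,uv[0]-32:uv[0]+32]=(g>125)[uv[1]-33:uv[1]+33,uv[0]-32:uv[0]+32]
    k=max(cv2.findContours(m,0,1)[0],key=cv2.contourArea)[:,0]
    Q=ray(c,k.astype(float),zz)[:,:2].astype(np.float32)*1000; print(cv2.minEnclosingCircle(Q))
```

```text
[[276.3 123.7]
 [222.8 124.7]
 [226.  192.3]
 [276.1 191.3]]
[[149.5  75.8]
 [221.   45.8]
 [252.1 231.9]]
((566.5111694335938, -267.1445007324219), 29.318754196166992)
((476.7944641113281, -266.0672302246094), 29.216299057006836)
```

View pics/w1c.png

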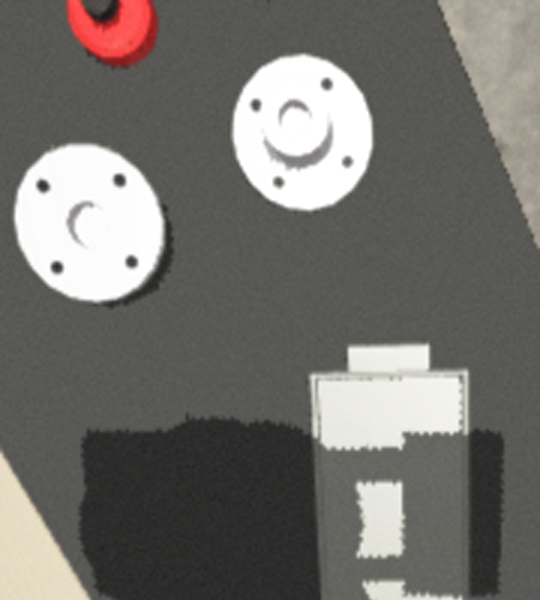

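Call:
{"fn": "carry_out", "kwargs": {
  "plan": [
    [-0.006,-0.031,-0.025,0,0,0.02],
    [-0.006,-0.031,-0.025,0,0,0],
    [-0.006,-0.031,-0.025,0,0,0],
    [-0.006,-0.031,-0.025,0,0,0],
    [-0.005,-0.03,-0.025,0,0,0],
    [0,0,-0.025,0,0,0],
    [0,0,-0.01,0,0,0],
    [0,0,0,0,0,0]
  ]
}}

```text
time_s: 2.53
tcp_pos: [0.4751, -0.2636, 0.0563]
eef_rot: [180.0, 0.3, -114.2]
contact_force: [-0.4, -0.4, -0.4]
gripper_width: 0.0877
```

Call:
{"fn": "carry_out", "kwargs": {
  "plan": [
    [0.001,-0.001,-0.025,0,0,0],
    [0.0005,0,-0.015,0,0,0],
    [0,0,-0.004,0,0,0],
    [0,0,0,0,0,0]
  ]
}}

```text
time_s: 2.87
tcp_pos: [0.4783, -0.2621, 0.0132]
eef_rot: [-179.9, 0.3, -114.0]
contact_force: [0.7, -0.7, -0.1]
gripper_width: 0.0876
```

Call:
{"fn": "carry_out", "kwargs": {
  "plan": [
    [-0.001,-0.003,-0.002,0,0,0],
    [0,0,0,0,0,0],
    [0,0,0,0,0,0]
  ]
}}

```text
time_s: 3.12
tcp_pos: [0.4794, -0.2643, 0.0141]
eef_rot: [-179.8, 0.3, -113.8]
contact_force: [-1.4, -0.4, -0.2]
gripper_width: 0.0873
```

Run:
```python
from h import *
for i in range(3):
    s=r.get_state(); print(s['time_s'],s['tcp_pos'],s['eef_rot']); 
    if i==0: save("wrist","w2")
```

```text
3.1167 [ 0.47940194 -0.26428464  0.01408115] [-179.7503357     0.31614732 -113.8401204 ]
3.1667 [ 0.47949504 -0.2643184   0.01420409] [-179.73281747    0.3209548  -113.84264887]
3.1667 [ 0.47949504 -0.2643184   0.01420409] [-179.73281747    0.3209548  -113.84264887]
```

View pics/w2.png

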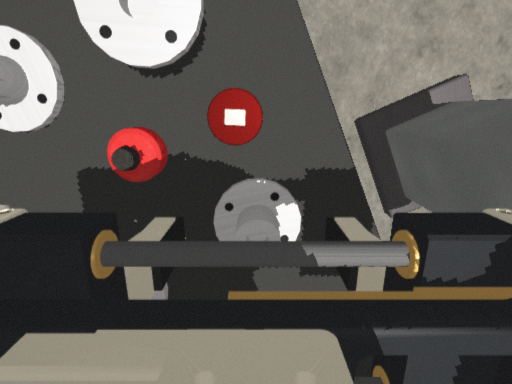

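Call:
{"fn": "carry_out", "kwargs": {
  "plan": [
    [-0.002,-0.001,-0.003,0,0,0],
    [0,0,0,0,0,0],
    [0,0,0,0,0,0],
    [0,0,0,0,0,0],
    [0,0,0,0,0,0],
    [0,0,0,0,0,0]
  ],
  "fingers": 1,
  "force": 30
}}

```text
time_s: 3.67
tcp_pos: [0.4784, -0.2658, 0.0132]
eef_rot: [-179.5, 0.4, -113.9]
contact_force: [-0.1, -0.3, 0.0]
gripper_width: 0.0533
```

Call:
{"fn": "carry_out", "kwargs": {
  "plan": [
    [0,0,0,0,0,0],
    [0,0,0,0,0,0],
    [0,0,0,0,0,0],
    [0,0,0,0,0,0],
    [0,0,0,0,0,0],
    [0,0,0,0,0,0]
  ]
}}

```text
time_s: 4.17
tcp_pos: [0.4782, -0.2657, 0.0131]
eef_rot: [-179.6, 0.4, -113.9]
contact_force: [-0.0, 0.1, 1.1]
gripper_width: 0.0252
```

Call:
{"fn": "carry_out", "kwargs": {
  "plan": [
    [0,0,0.03,0,0,0],
    [0,0.0,0.035,0,0,0],
    [0.005,0.02,0.005,0,0,0],
    [0.005,0.036,0,0,0,0],
    [0.005,0.036,0,0,0,0],
    [0,0,0,0,0,0]
  ]
}}

```text
time_s: 4.67
tcp_pos: [0.4909, -0.1713, 0.0835]
eef_rot: [-179.9, 0.4, -114.2]
contact_force: [-1.3, -0.4, -3.1]
gripper_width: 0.0252
```

Run:
```python
from h import *
c=cam("wrist"); s=r.get_state();np.savez("w3.npz",K=c[0],R=c[1],t=c[2],tcp=s['tcp_pos'],rot=s['eef_rot']); print(s['tcp_pos'],s['eef_rot'],s['gripper_width'],s['contact_force'])
im=save("wrist","w3")[:,:,::-1]
cv2.imwrite("pics/w3c.png",cv2.resize(im[150:320,100:420],None,fx=2.5,fy=2.5))
```

```text
[ 0.49088045 -0.17134111  0.08345025] [-179.87219431    0.38010658 -114.22972193] 0.025207147565968074 [-1.27312786 -0.41121947 -3.14542207]
```

View pics/w3c.png

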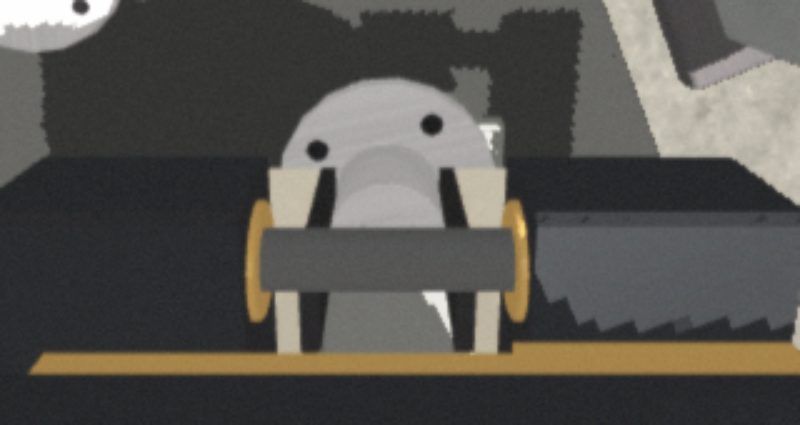

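```bash
cat >> h.py <<'E'
def toolpt(uv,z):
    m=r.camera_model('wrist'); f=192/np.tan(np.radians(m['fov_y']/2)); M=np.array(m['mount'])
    d=M[:3,:3]@np.array([(uv[0]-m['cx'])/f,(uv[1]-m['cy'])/f,1]); return M[:3,3]+d*((z-M[2,3])/d[2])
E
python3 - <<'E'
from h import *
f=lambda a,b:((a+.5)/2.5-.5+100,(b+.5)/2.5-.5+150)
p=toolpt(f(388,78),.013); print(p, "x off",p[0]-.0285)
print(toolpt(f(283,160),.009),toolpt(f(493,160),.009))
E
```

```text
[0.02952729 0.00033775 0.013     ] x off 0.0010272930590220254
[ 0.00867799 -0.02678911  0.009     ] [0.00870871 0.02749333 0.009     ]
```

Call:
{"fn": "carry_out", "kwargs": {
  "plan": [
    [0.005,0.019,-0.01,0,0,0],
    [0.004,0.018,-0.02,0,0,0],
    [0,0,-0.015,0,0,0],
    [0,0,0,0,0,0]
  ]
}}

```text
time_s: 5.05
tcp_pos: [0.4999, -0.1345, 0.0374]
eef_rot: [-179.8, 0.4, -114.1]
contact_force: [-1.3, 0.3, -2.1]
gripper_width: 0.0251
```

Call:
{"fn": "carry_out", "kwargs": {
  "plan": [
    [0.0003,0.001,-0.012,0,0,0],
    [0,0,-0.004,0,0,0],
    [0,0,0,0,0,0]
  ]
}}

```text
time_s: 5.3
tcp_pos: [0.4993, -0.1349, 0.0208]
eef_rot: [-179.9, 0.3, -114.1]
contact_force: [-0.1, -0.0, -2.3]
gripper_width: 0.0255
```

Call:
{"fn": "carry_out", "kwargs": {
  "plan": [
    [0.0008,0.0014,-0.003,0,0,0],
    [0,0,-0.001,0,0,0],
    [0,0,0,0,0,0]
  ]
}}

```text
time_s: 5.55
tcp_pos: [0.5005, -0.1348, 0.0178]
eef_rot: [-179.9, 0.3, -114.2]
contact_force: [0.5, -0.0, -3.0]
gripper_width: 0.0252
```

Call:
{"fn": "carry_out", "kwargs": {
  "plan": [
    [0.0004,0.001,-0.001,0,0,0],
    [0,0.0003,-0.001,0,0,0],
    [0,0,0,0,0,0]
  ]
}}

```text
time_s: 5.8
tcp_pos: [0.5016, -0.1338, 0.0174]
eef_rot: [-179.8, 0.3, -114.2]
contact_force: [0.6, 0.1, -2.9]
gripper_width: 0.0253
```

Call:
{"fn": "carry_out", "kwargs": {
  "plan": [
    [-0.0005,0,-0.0015,0,0,0],
    [0,0,-0.001,0,0,0],
    [0,0,0,0,0,0]
  ]
}}

```text
time_s: 6.05
tcp_pos: [0.502, -0.1337, 0.0174]
eef_rot: [-179.7, 0.4, -114.2]
contact_force: [-0.3, -0.2, -2.4]
gripper_width: 0.0252
```

Call:
{"fn": "carry_out", "kwargs": {
  "plan": [
    [0,0,-0.001,0,0,0],
    [0,0,0,0,0,0],
    [0,0,0,0,0,0],
    [0,0,0.02,0,0,0],
    [0,0,0.035,0,0,0],
    [0.005,-0.018,0.03,0,0,-0.1],
    [0.007,-0.036,0.015,0,0,-0.12],
    [0.01,-0.038,0,0,0,-0.12],
    [0.01,-0.038,0,0,0,-0.12],
    [0.01,-0.038,0,0,0,-0.12],
    [0.012,-0.038,0,0,0,-0.12],
    [0.01,-0.035,0,0,0,-0.12]
  ],
  "fingers": -1
}}

```text
time_s: 7.05
tcp_pos: [0.569, -0.3801, 0.1251]
eef_rot: [-179.4, 0.8, -162.3]
contact_force: [0.8, 1.2, -0.2]
gripper_width: 0.0873
```

Run:
```python
from h import *
im=save("top","t2")[:,:,::-1]
cv2.imwrite("pics/t2c.png",cv2.resize(im[170:280,140:400],None,fx=3,fy=3,interpolation=2))
```

```text
(no output)
```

View pics/t2c.png

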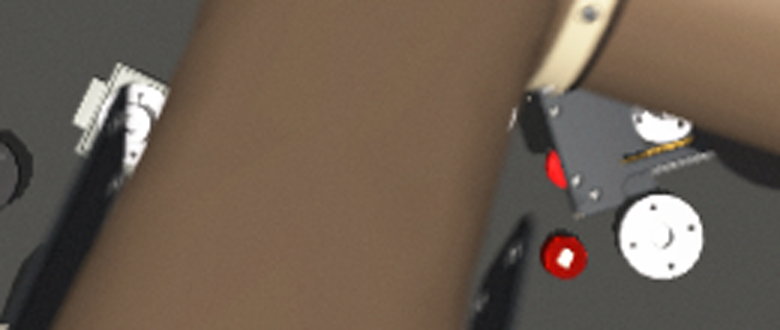

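Call:
{"fn": "carry_out", "kwargs": {
  "plan": [
    [0.002,-0.012,-0.03,0.0057,0.0166,-0.03],
    [0.001,-0.01,-0.035,0,0,0],
    [0,0,-0.02,0,0,0],
    [0,0,0,0,0,0],
    [0,0,0,0,0,0]
  ]
}}

```text
time_s: 7.52
tcp_pos: [0.5739, -0.4152, 0.0357]
eef_rot: [-179.7, -0.0, -165.2]
contact_force: [0.5, -0.4, 0.9]
gripper_width: 0.0877
```

Run:
```python
from h import *
c=cam("wrist"); s=r.get_state(); print(s['tcp_pos'],s['eef_rot'],s['time_s'])
im=save("wrist","w4")[:,:,::-1]
print(proj(c,[[.572,-.402,.007],[.478,-.394,.033]]))
g=im.min(2)
cv2.imwrite("pics/w4c.png",cv2.resize(im[100:320,100:420],None,fx=2.5,fy=2.5))
```

```text
[ 0.57389944 -0.41521127  0.03572106] [-1.79705071e+02 -1.65931932e-02 -1.65216760e+02] 7.5167
[[273.2689753  217.30471349]
 [337.08953383  82.81181955]]
```

View pics/w4c.png

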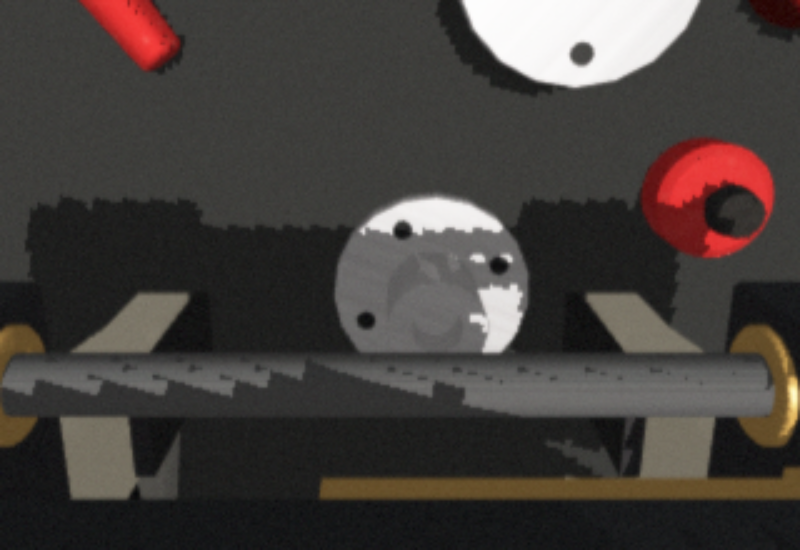

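Run:
```python
from h import *
from scipy.spatial.transform import Rotation as Ro
f=lambda a,b:((a+.5)/2.5-.5+100,(b+.5)/2.5-.5+100)
p=toolpt(f(433,195),.0357); q=toolpt(f(431.5,300),.029); v=np.array([p[0]-.0285,q[1],.03]); print(v)
s=r.get_state(); R=Ro.from_euler('xyz',s['eef_rot'],degrees=True).as_matrix(); print(s['tcp_pos']+R@v)
```

```text
[-0.00221783  0.01276038  0.03      ]
[ 0.57260229 -0.40206797  0.00566659]
```

Call:
{"fn": "carry_out", "kwargs": {
  "plan": [
    [-0.001,0.013,-0.01,0,0,0],
    [0,0,-0.011,0,0,0],
    [0,0,0,0,0,0]
  ]
}}

```text
time_s: 7.82
tcp_pos: [0.5754, -0.4018, 0.0192]
eef_rot: [-179.5, 0.3, -165.1]
contact_force: [-1.0, 0.4, -1.2]
gripper_width: 0.0878
```

Call:
{"fn": "carry_out", "kwargs": {
  "plan": [
    [-0.003,0,-0.006,0.004,0.007,0],
    [0,0,-0.001,0,0,0],
    [0,0,0,0,0,0],
    [0,0,0,0,0,0],
    [0,0,0,0,0,0],
    [0,0,0,0,0,0]
  ],
  "fingers": 0
}}

```text
time_s: 8.32
tcp_pos: [0.5754, -0.4029, 0.0174]
eef_rot: [-179.6, 0.2, -164.9]
contact_force: [0.4, -0.6, -0.1]
gripper_width: 0.0533
```

Call:
{"fn": "carry_out", "kwargs": {
  "plan": [
    [-0.004,0.001,-0.005,0,0,0],
    [0,0,-0.001,0,0,0],
    [0,0,0,0,0,0]
  ]
}}

```text
time_s: 8.57
tcp_pos: [0.5712, -0.4022, 0.0115]
eef_rot: [-179.5, 0.3, -165.0]
contact_force: [-0.4, -0.1, 1.0]
gripper_width: 0.0442
```

Call:
{"fn": "carry_out", "kwargs": {
  "plan": [
    [0.001,0,0.0005,0,0,0],
    [0,0,0,0,0,0],
    [0,0,0,0,0,0],
    [0,0,0,0,0,0],
    [0,0,0,0,0,0]
  ],
  "fingers": 1
}}

```text
time_s: 8.98
tcp_pos: [0.5719, -0.4022, 0.0116]
eef_rot: [-179.5, 0.2, -165.0]
contact_force: [-0.1, -0.2, 0.2]
gripper_width: 0.0255
```

Call:
{"fn": "carry_out", "kwargs": {
  "plan": [
    [0,0,0.03,0,0,0],
    [0,0,0.035,0,0,0],
    [-0.003,0.02,0.02,0,0,0],
    [-0.006,0.038,0,0,0,0.11],
    [-0.006,0.038,0,0,0,0.11],
    [-0.006,0.038,0,0,0,0.11],
    [-0.006,0.038,0,0,0,0.11],
    [-0.006,0.038,0,0,0,0.11],
    [-0.006,0.038,0,0,0,0.11],
    [-0.004,0.025,0,0,0,0.11],
    [0,0.01,0,0,0,0.1],
    [0,0,0,0,0,0]
  ]
}}

```text
time_s: 9.98
tcp_pos: [0.5203, -0.1081, 0.0948]
eef_rot: [-179.8, 0.0, -113.0]
contact_force: [-0.3, -0.1, -2.4]
gripper_width: 0.0252
```

Run:
```python
from h import *
c=cam("wrist"); s=r.get_state();np.savez("w5.npz",K=c[0],R=c[1],t=c[2]); print(s['tcp_pos'],s['eef_rot'],s['gripper_width'],s['contact_force'])
im=save("wrist","w5")[:,:,::-1]
cv2.imwrite("pics/w5c.png",cv2.resize(im[70:320,110:400],None,fx=2.4,fy=2.4))
```

```text
[ 0.52030698 -0.10809245  0.09478624] [-1.79801773e+02  4.02922317e-03 -1.13045325e+02] 0.025189329521321906 [-0.26625387 -0.08862196 -2.40136207]
```

View pics/w5c.png

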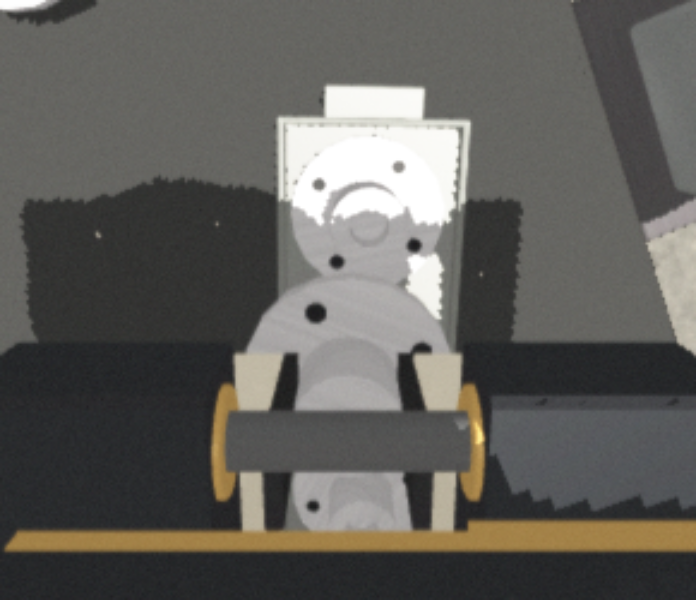

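Run:
```python
from h import *
from scipy.spatial.transform import Rotation as Ro
z=np.load("w5.npz"); c=(z['K'],z['R'],z['t'])
f=lambda a,b:((a+.5)/2.4-.5+110,(b+.5)/2.4-.5+70)
p=toolpt(f(348,275),.013+.002); print("held off x",p[0]-.0285)
q=[toolpt(f(a,345),.009+.002) for a in (243,451)]; print(q[0],q[1])
yv=np.array([.4134,.9105]);xv=np.array([.9105,-.4134]);ct=np.array([.5239,-.0811])
T=lambda uv,z:(lambda d:(round(d@xv*1e3,1),round(d@yv*1e3,1)))(ray(c,f(*uv),z)[0,:2]-ct)
print("b top edge",T((367,136),.011),"L",T((291,205),.011),"R",T((446,205),.011),"crown top c",T((368,224),.037), "corners",T((277,118),.01),T((470,122),.01))
```

```text
held off x -0.0017334409007167435
[ 0.00809111 -0.02836872  0.011     ] [0.00812318 0.02829501 0.011     ]
b top edge (np.float64(2.6), np.float64(-86.7)) L (np.float64(29.7), np.float64(-61.2)) R (np.float64(-27.3), np.float64(-62.6)) crown top c (np.float64(2.0), np.float64(-59.4)) corners (np.float64(34.9), np.float64(-92.1)) (np.float64(-34.1), np.float64(-92.4))
```

Call:
{"fn": "carry_out", "kwargs": {
  "plan": [
    [0.003,0.02,-0.02,0,0,-0.02],
    [0.001,0.006,-0.025,0,0,0],
    [0,0,-0.007,0,0,0],
    [0,0,0,0,0,0]
  ]
}}

```text
time_s: 10.37
tcp_pos: [0.5259, -0.0841, 0.0427]
eef_rot: [-179.6, 0.1, -115.3]
contact_force: [0.6, 0.8, -1.8]
gripper_width: 0.0253
```

Call:
{"fn": "carry_out", "kwargs": {
  "plan": [
    [-0.0015,0.002,-0.01,0,0,0],
    [0,0,-0.009,0,0,0],
    [0,0,0,0,0,0]
  ]
}}

```text
time_s: 10.62
tcp_pos: [0.5249, -0.0849, 0.0239]
eef_rot: [-179.7, 0.0, -115.6]
contact_force: [0.1, -0.0, -1.7]
gripper_width: 0.0253
```

Call:
{"fn": "carry_out", "kwargs": {
  "plan": [
    [-0.0005,0.003,-0.001,0,0,0],
    [0,0.0005,-0.002,0,0,0],
    [0,0,0,0,0,0]
  ]
}}

```text
time_s: 10.87
tcp_pos: [0.5252, -0.0828, 0.0219]
eef_rot: [-179.6, 0.0, -115.8]
contact_force: [0.1, -0.0, -2.5]
gripper_width: 0.0252
```

Call:
{"fn": "carry_out", "kwargs": {
  "plan": [
    [-0.0005,0.0008,-0.004,0,0,0],
    [0,0,-0.002,0,0,0],
    [0,0,-0.001,0,0,0],
    [0,0,0,0,0,0]
  ]
}}

```text
time_s: 11.2
tcp_pos: [0.5256, -0.0819, 0.0158]
eef_rot: [-179.5, 0.1, -115.8]
contact_force: [-0.9, -0.1, -2.2]
gripper_width: 0.0254
```

Call:
{"fn": "carry_out", "kwargs": {
  "plan": [
    [0,0,-0.001,0,0,0],
    [0,0,0,0,0,0],
    [0,0,0,0,0,0],
    [0,0,0.02,0,0,0],
    [0,0,0.035,0,0,0],
    [0.01,0.03,0.02,0,0,0],
    [0.01,0.035,0.015,0,0,0],
    [0.01,0.035,0.015,0,0,0.02],
    [0,0,0,0,0,0],
    [0,0,0,0,0,0]
  ],
  "fingers": -1
}}

```text
time_s: 12.03
tcp_pos: [0.5568, 0.0217, 0.1269]
eef_rot: [-179.4, 0.2, -114.7]
contact_force: [-0.5, 0.1, -0.7]
gripper_width: 0.0851
```

Run:
```python
from h import *
c=cam("wrist"); s=r.get_state();np.savez("w6.npz",K=c[0],R=c[1],t=c[2]); print(s['tcp_pos'],s['eef_rot'],s['gripper_width'],s['contact_force'])
im=save("wrist","w6")[:,:,::-1]
cv2.imwrite("pics/w6c.png",cv2.resize(im[20:260,110:400],None,fx=2.4,fy=2.4))
```

```text
[0.55684678 0.02171744 0.12686239] [-179.37338129    0.23551368 -114.74319754] 0.08505328912262781 [-0.45294939  0.09701348 -0.71327431]
```

View pics/w6c.png

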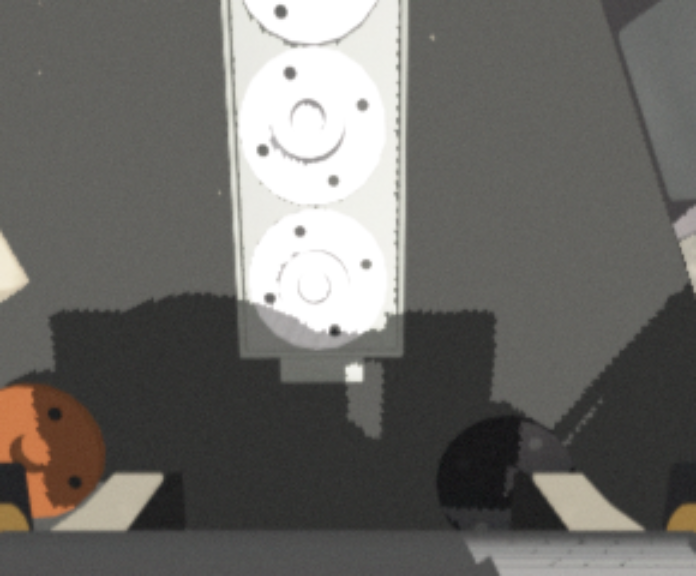

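Run:
```python
from h import *
z=np.load("w6.npz"); c=(z['K'],z['R'],z['t'])
f=lambda a,b:((a+.5)/2.4-.5+110,(b+.5)/2.4-.5+20)
yv=np.array([.4134,.9105]);xv=np.array([.9105,-.4134]);ct=np.array([.5239,-.0811])
T=lambda uv,z:tuple((np.array([xv,yv])@(ray(c,f(*uv),z)[0,:2]-ct)*1e3).round(1))
print("c brim",T((313,46),.004),T((313,203),.011),T((240,125),.011),T((386,125),.011),"crown",T((309,120),.037))
print("a brim",T((317,208),.011),T((250,285),.011),T((388,285),.011),"crown",T((314,289),.037))
print("corner",T((240,356),.01),T((402,356),.01))
```

```text
c brim (np.float64(1.3), np.float64(-29.9)) (np.float64(2.0), np.float64(28.0)) (np.float64(29.6), np.float64(-1.0)) (np.float64(-26.7), np.float64(-0.6)) crown (np.float64(1.2), np.float64(1.1))
a brim (np.float64(0.4), np.float64(29.9)) (np.float64(28.5), np.float64(60.1)) (np.float64(-28.2), np.float64(60.3)) crown (np.float64(0.6), np.float64(59.3))
corner (np.float64(34.2), np.float64(89.9)) (np.float64(-34.5), np.float64(90.1))
```

Call:
{"fn": "carry_out", "kwargs": {
  "plan": [
    [0.001,-0.036,-0.003,0,0,-0.11],
    [0.001,-0.036,-0.003,0,0,-0.11],
    [0.001,-0.036,-0.003,0,0,-0.11],
    [0.001,-0.036,-0.003,0,0,-0.11],
    [0.001,-0.036,-0.003,0,0,-0.11],
    [0.001,-0.036,-0.005,0,0,-0.11],
    [0.001,-0.03,-0.005,0,0,-0.11],
    [0.001,-0.02,-0.005,0,0,-0.09],
    [0,-0.004,-0.005,0,0,0],
    [0,0,0,0,0,0]
  ]
}}

```text
time_s: 12.92
tcp_pos: [0.5573, -0.2655, 0.0858]
eef_rot: [-179.4, -0.1, -166.5]
contact_force: [-0.6, 0.2, -1.4]
gripper_width: 0.0878
```

Run:
```python
from h import *
c=cam("wrist"); s=r.get_state();np.savez("w7.npz",K=c[0],R=c[1],t=c[2],tcp=s['tcp_pos'],rot=s['eef_rot']); print(s['tcp_pos'],s['eef_rot'],s['gripper_width'],s['contact_force'])
im=save("wrist","w7")[:,:,::-1]
cv2.imwrite("pics/w7c.png",cv2.resize(im[70:320,110:400],None,fx=2.4,fy=2.4))
```

```text
[ 0.55732033 -0.26553634  0.08576084] [-1.79391793e+02 -8.27594288e-02 -1.66521146e+02] 0.08780252229768877 [-0.55614079  0.23518024 -1.35564993]
```

View pics/w7c.png

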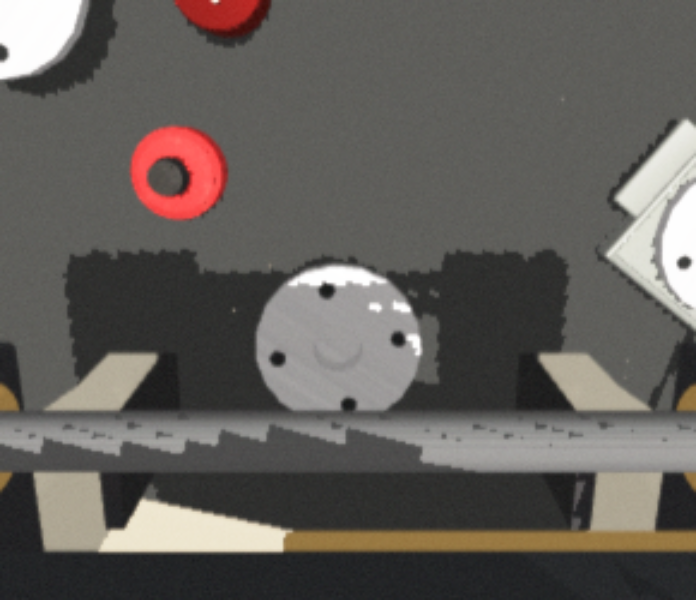

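```bash
cat >> h.py <<'E'
def hubworld(f,npz,top,L,R,zt,zs):
    from scipy.spatial.transform import Rotation as Ro
    z=np.load(npz); tcp=z['tcp']; M=Ro.from_euler('xyz',z['rot'],degrees=True).as_matrix()
    p=toolpt(f(*top),tcp[2]-zt); a=toolpt(f(*L),tcp[2]-zs); b=toolpt(f(*R),tcp[2]-zs)
    v=np.array([p[0]-.0285,(a[1]+b[1])/2,0]); print("tool",v.round(4),"dia",(b[1]-a[1]).round(4),"world",(tcp+M@v).round(4),"centre x by sides",((a[0]+b[0])/2).round(4))
E
python3 - <<'E'
from h import *
f=lambda a,b:((a+.5)/2.4-.5+110,(b+.5)/2.4-.5+70)
hubworld(f,"w7.npz",(338,263),(255,343),(420,343),.026,.033)
E
```

```text
tool [-0.0091 -0.0036  0.    ] dia 0.056 world [ 0.5671 -0.2669  0.0858] centre x by sides -0.0069
```

Call:
{"fn": "carry_out", "kwargs": {
  "plan": [
    [0.006,-0.001,-0.02,0,0.003,0],
    [0.003,0,-0.025,0,0,0],
    [0,0,-0.012,0,0,0],
    [0,0,0,0,0,0]
  ]
}}

```text
time_s: 13.3
tcp_pos: [0.567, -0.2641, 0.0294]
eef_rot: [-179.3, -0.1, -166.0]
contact_force: [-0.7, -0.1, 0.2]
gripper_width: 0.0881
```

Call:
{"fn": "carry_out", "kwargs": {
  "plan": [
    [0,-0.0025,-0.012,0.01,0.0,0],
    [0,0,-0.006,0,0,0],
    [0,0,0,0,0,0]
  ]
}}

```text
time_s: 13.55
tcp_pos: [0.5677, -0.2645, 0.0115]
eef_rot: [-179.9, 0.1, -165.7]
contact_force: [0.9, 0.5, 0.2]
gripper_width: 0.0879
```

Call:
{"fn": "carry_out", "kwargs": {
  "plan": [
    [-0.001,-0.0025,0,0,0,0],
    [0,0,0,0,0,0],
    [0,0,0,0,0,0],
    [0,0,0,0,0,0]
  ],
  "fingers": 1,
  "force": 40
}}

```text
time_s: 13.88
tcp_pos: [0.5677, -0.2672, 0.0134]
eef_rot: [-179.9, 0.3, -165.6]
contact_force: [0.2, -0.0, -0.5]
gripper_width: 0.0667
```

Call:
{"fn": "carry_out", "kwargs": {
  "plan": [
    [-0.001,0,-0.001,0,0,0],
    [0,0,0,0,0,0],
    [0,0,0,0,0,0],
    [0,0,0,0,0,0]
  ]
}}

```text
time_s: 14.22
tcp_pos: [0.5666, -0.2673, 0.0131]
eef_rot: [-179.9, 0.3, -165.6]
contact_force: [0.0, -0.1, -1.6]
gripper_width: 0.0558
```

Call:
{"fn": "carry_out", "kwargs": {
  "plan": [
    [0,0,0.025,0,0,0],
    [0,0,0.035,0,0,0],
    [0,0.01,0.025,0,0,0.02],
    [-0.004,0.03,0.005,0,0,0.11],
    [-0.005,0.036,0,0,0,0.11],
    [-0.005,0.036,0,0,0,0.11],
    [-0.005,0.036,0,0,0,0.11],
    [-0.005,0.03,0,0,0,0.11],
    [-0.005,0.02,0,0,0,0.11],
    [0,0.004,0,0,0,0.11],
    [0,0,0,0,0,0.11],
    [0,0,0,0,0,0]
  ]
}}

```text
time_s: 15.22
tcp_pos: [0.5307, -0.0563, 0.1037]
eef_rot: [-180.0, 0.0, -111.8]
contact_force: [-0.3, -0.4, -2.9]
gripper_width: 0.0557
```

Run:
```python
from h import *
c=cam("wrist"); s=r.get_state();np.savez("w8.npz",K=c[0],R=c[1],t=c[2],tcp=s['tcp_pos'],rot=s['eef_rot']); print(s['tcp_pos'],s['eef_rot'],s['gripper_width'],s['contact_force'])
im=save("wrist","w8")[:,:,::-1]
cv2.imwrite("pics/w8c.png",cv2.resize(im[70:320,110:400],None,fx=2.4,fy=2.4))
```

```text
[ 0.53067395 -0.05625833  0.10370961] [-1.79993061e+02  4.89302952e-02 -1.11789282e+02] 0.055706435770524074 [-0.27602499 -0.44005097 -2.94174584]
```

View pics/w8c.png

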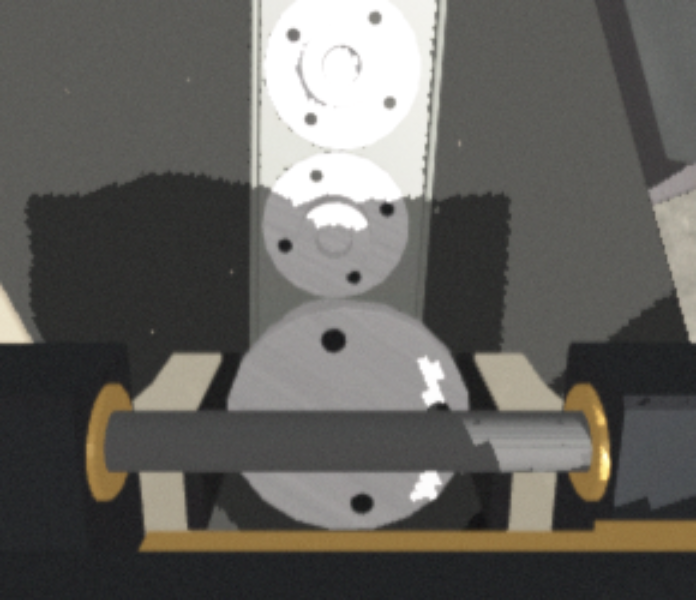

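Run:
```python
from h import *
f=lambda a,b:((a+.5)/2.4-.5+110,(b+.5)/2.4-.5+70)
p=toolpt(f(348,298),-.013); q=toolpt(f(350,528),-.020); print(p,q,p[0]-.0285,q[0]+.0285)
z=np.load("w8.npz"); c=(z['K'],z['R'],z['t'])
yv=np.array([.4134,.9105]);xv=np.array([.9105,-.4134]);ct=np.array([.5239,-.0811])
T=lambda uv,z:tuple((np.array([xv,yv])@(ray(c,f(*uv),z)[0,:2]-ct)*1e3).round(1))
print("c crown",T((334,230),.037),"brim",T((262,225),.011),T((409,225),.011),T((336,151),.004)); print("b crown",T((341,66),.037),T((263,67),.011),T((420,67),.011),T((342,150),.011))
```

```text
[ 0.02852792  0.00020702 -0.013     ] [-0.02720392  0.00072692 -0.02      ] 2.791545451411373e-05 0.0012960810359466564
c crown (np.float64(1.8), np.float64(-3.8)) brim (np.float64(29.9), np.float64(0.4)) (np.float64(-26.6), np.float64(-2.2)) (np.float64(2.7), np.float64(-28.4))
b crown (np.float64(1.8), np.float64(-57.7)) (np.float64(30.2), np.float64(-57.4)) (np.float64(-26.5), np.float64(-60.1)) (np.float64(0.4), np.float64(-29.3))
```

Call:
{"fn": "carry_out", "kwargs": {
  "plan": [
    [0.005,0.002,-0.015,0,0,-0.045],
    [0.001,0,-0.02,0,0,0],
    [0,0,-0.008,0,0,0],
    [0,0,0,0,0,0]
  ]
}}

```text
time_s: 15.6
tcp_pos: [0.5375, -0.0555, 0.0602]
eef_rot: [-179.9, 0.1, -115.9]
contact_force: [-1.0, -0.3, -3.2]
gripper_width: 0.0554
```

Call:
{"fn": "carry_out", "kwargs": {
  "plan": [
    [0,0.0018,-0.002,0,0,0],
    [0,0,-0.007,0,0,0],
    [0,0,0,0,0,0]
  ]
}}

```text
time_s: 15.85
tcp_pos: [0.5375, -0.0545, 0.0511]
eef_rot: [-179.9, 0.1, -116.2]
contact_force: [-0.7, -0.4, -3.3]
gripper_width: 0.0558
```

Call:
{"fn": "carry_out", "kwargs": {
  "plan": [
    [0,0.0003,-0.007,0,0,0.01],
    [0,0,-0.005,0,0,0],
    [0,0,-0.003,0,0,0],
    [0,0,0,0,0,0]
  ]
}}

```text
time_s: 16.18
tcp_pos: [0.5383, -0.0542, 0.0359]
eef_rot: [-179.8, 0.2, -115.6]
contact_force: [-1.0, -1.8, -3.2]
gripper_width: 0.0554
```

Call:
{"fn": "carry_out", "kwargs": {
  "plan": [
    [-0.0006,-0.0006,-0.005,0,0,0],
    [0,0,-0.004,0,0,0],
    [0,0,-0.002,0,0,0],
    [0,0,0,0,0,0]
  ]
}}

```text
time_s: 16.52
tcp_pos: [0.538, -0.0548, 0.0241]
eef_rot: [-179.8, 0.2, -115.6]
contact_force: [-0.3, -0.2, -0.8]
gripper_width: 0.0556
```

Call:
{"fn": "carry_out", "kwargs": {
  "plan": [
    [0,0,0,0,0,0],
    [0,0,0,0,0,0],
    [0,0,0,0,0,0],
    [0,0,0,0,0,0],
    [0,0,0.02,0,0,0],
    [0,0,0.035,0,0,0],
    [0.008,0.025,0.03,0,0,0],
    [0.01,0.035,0.015,0,0,0],
    [0.008,0.03,0.015,0,0,0.02],
    [0,0,0,0,0,0]
  ],
  "fingers": -1
}}

```text
time_s: 17.35
tcp_pos: [0.5646, 0.0368, 0.1463]
eef_rot: [-179.7, 0.2, -114.6]
contact_force: [1.2, -0.2, 0.2]
gripper_width: 0.0874
```

Run:
```python
from h import *
c=cam("wrist"); s=r.get_state();np.savez("w9.npz",K=c[0],R=c[1],t=c[2],tcp=s['tcp_pos'],rot=s['eef_rot']); print(s['tcp_pos'],s['eef_rot'],s['gripper_width'],s['contact_force'])
im=save("wrist","w9")[:,:,::-1]
cv2.imwrite("pics/w9c.png",cv2.resize(im[20:270,110:400],None,fx=2.4,fy=2.4))
```

```text
[0.56458013 0.03680765 0.14629698] [-179.70249719    0.23706908 -114.59175055] 0.08743328348865058 [ 1.16356244 -0.1874479   0.20069754]
```

View pics/w9c.png

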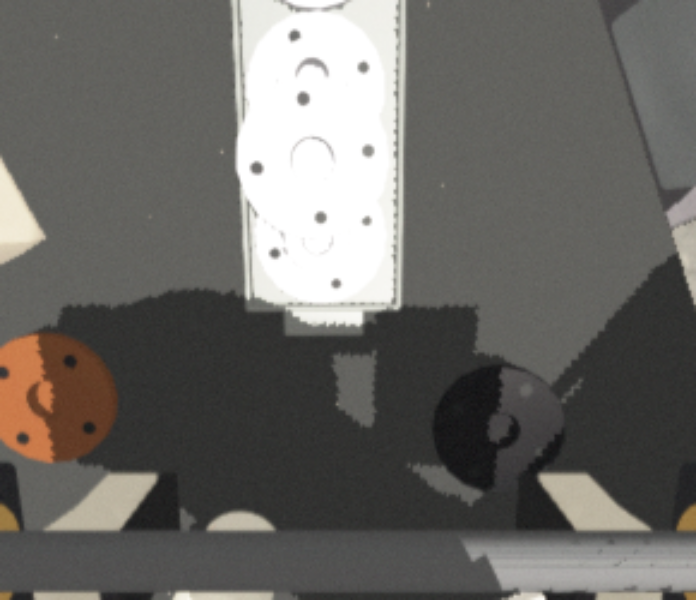

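Run:
```python
from h import *
z=np.load("w9.npz"); c=(z['K'],z['R'],z['t'])
f=lambda a,b:((a+.5)/2.4-.5+110,(b+.5)/2.4-.5+20)
yv=np.array([.4134,.9105]);xv=np.array([.9105,-.4134]);ct=np.array([.5239,-.0811])
T=lambda uv,z:tuple((np.array([xv,yv])@(ray(c,f(*uv),z)[0,:2]-ct)*1e3).round(1))
print("d bore",T((312,159),.044),"L",T((236,160),.044),"R",T((389,160),.044),"bolt holes", [T(u,.044) for u in ((303,98),(257,168),(368,151),(321,217))])
```

```text
d bore (np.float64(1.7), np.float64(29.7)) L (np.float64(29.9), np.float64(30.0)) R (np.float64(-26.9), np.float64(30.2)) bolt holes [(np.float64(4.6), np.float64(8.9)), (np.float64(22.2), np.float64(32.8)), (np.float64(-19.1), np.float64(27.0)), (np.float64(-1.4), np.float64(50.4))]
```

Call:
{"fn": "carry_out", "kwargs": {
  "plan": [
    [-0.008,-0.038,-0.003,0,0,0],
    [-0.008,-0.038,-0.003,0,0,0],
    [-0.008,-0.038,-0.003,0,0,0],
    [-0.008,-0.038,-0.003,0,0,0],
    [-0.008,-0.038,-0.003,0,0,0],
    [-0.008,-0.038,-0.003,0,0,0],
    [-0.008,-0.038,-0.003,0,0,0],
    [-0.007,-0.038,-0.003,0,0,0],
    [-0.007,-0.038,-0.005,0,0,0],
    [-0.007,-0.035,-0.005,0,0,0],
    [-0.003,-0.015,-0.005,0,0,0],
    [0,0,0,0,0,0]
  ]
}}

```text
time_s: 18.4
tcp_pos: [0.4705, -0.3734, 0.1013]
eef_rot: [-179.9, 0.3, -114.4]
contact_force: [0.2, 0.7, -0.6]
gripper_width: 0.088
```

Run:
```python
from h import *
c=cam("wrist"); s=r.get_state();np.savez("w10.npz",K=c[0],R=c[1],t=c[2],tcp=s['tcp_pos'],rot=s['eef_rot']); print(s['tcp_pos'],s['eef_rot'],s['gripper_width'],s['contact_force'])
im=save("wrist","w10")[:,:,::-1]
cv2.imwrite("pics/w10c.png",cv2.resize(im[70:320,110:400],None,fx=2.4,fy=2.4))
```

```text
[ 0.47054958 -0.37341677  0.10133343] [-179.93646191    0.2976236  -114.35914055] 0.08800645538816308 [ 0.18974456  0.72589149 -0.5979322 ]
```

View pics/w10c.png

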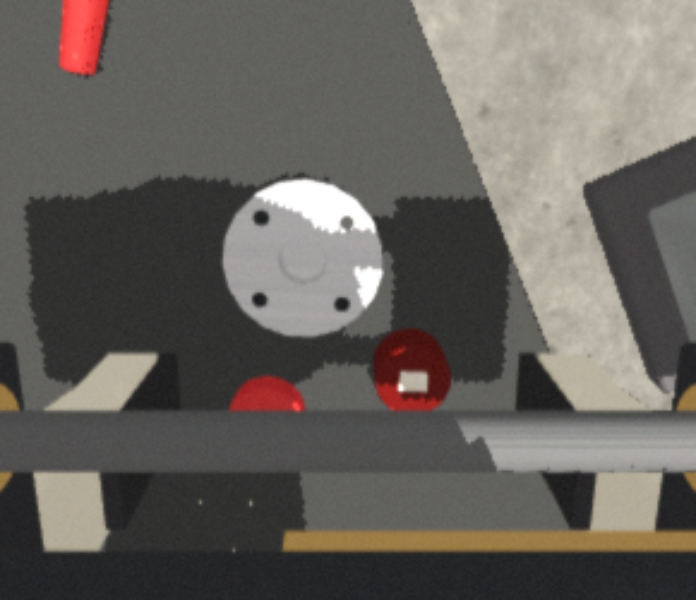

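Run:
```python
from h import *
f=lambda a,b:((a+.5)/2.4-.5+110,(b+.5)/2.4-.5+70)
hubworld(f,"w10.npz",(303,178),(222,257),(383,257),.033,.033)
z=np.load("w10.npz");c=(z['K'],z['R'],z['t']); print(ray(c,f(302,260),.033),ray(c,f(411,371),.02))
```

```text
tool [ 0.0187 -0.0158  0.    ] dia 0.0567 world [ 0.4772 -0.3969  0.1013] centre x by sides 0.0196
[[ 0.47764676 -0.3965708   0.033     ]] [[ 0.46007593 -0.33635084  0.02      ]]
```

Call:
{"fn": "carry_out", "kwargs": {
  "plan": [
    [0.006,-0.02,-0.015,0,0,0],
    [0.001,-0.002,-0.025,0,0,0],
    [0,0,-0.012,0,0,0],
    [0,0,0,0,0,0]
  ]
}}

```text
time_s: 18.78
tcp_pos: [0.4772, -0.395, 0.049]
eef_rot: [-179.8, 0.3, -114.5]
contact_force: [-0.1, -1.1, -0.7]
gripper_width: 0.0876
```

Call:
{"fn": "carry_out", "kwargs": {
  "plan": [
    [0,-0.001,-0.02,0,0,0],
    [0,0,-0.012,0,0,0],
    [0,0,-0.004,0,0,0],
    [0,0,0,0,0,0]
  ]
}}

```text
time_s: 19.12
tcp_pos: [0.4779, -0.3939, 0.0136]
eef_rot: [-179.8, 0.3, -114.3]
contact_force: [0.5, 1.0, 0.7]
gripper_width: 0.0878
```

Call:
{"fn": "carry_out", "kwargs": {
  "plan": [
    [-0.0005,-0.002,-0.002,0,0,0],
    [0,0,0,0,0,0],
    [0,0,0,0,0,0],
    [0,0,0,0,0,0]
  ],
  "fingers": 1
}}

```text
time_s: 19.45
tcp_pos: [0.4792, -0.3959, 0.0145]
eef_rot: [-179.6, 0.3, -114.2]
contact_force: [0.3, -0.4, 0.3]
gripper_width: 0.0665
```

Call:
{"fn": "carry_out", "kwargs": {
  "plan": [
    [-0.002,0,-0.003,0,0,0],
    [0,0,0,0,0,0],
    [0,0,0,0,0,0],
    [0,0,0,0,0,0],
    [0,0,0,0,0,0]
  ]
}}

```text
time_s: 19.87
tcp_pos: [0.4771, -0.396, 0.0122]
eef_rot: [-179.5, 0.3, -114.2]
contact_force: [0.3, 0.9, 0.0]
gripper_width: 0.0555
```

Call:
{"fn": "carry_out", "kwargs": {
  "plan": [
    [0,0,0.025,0,0,0],
    [0,0,0.035,0,0,0],
    [0.002,0.015,0.025,0,0,0],
    [0.005,0.036,0.005,0,0,0],
    [0.005,0.038,0,0,0,0],
    [0.005,0.038,0,0,0,0],
    [0.005,0.038,0,0,0,0],
    [0.005,0.038,0,0,0,0],
    [0.005,0.038,0,0,0,0],
    [0.003,0.02,0,0,0,0],
    [0,0.003,0,0,0,0],
    [0,0,0,0,0,0]
  ]
}}

```text
time_s: 20.87
tcp_pos: [0.5086, -0.1208, 0.1038]
eef_rot: [-179.8, 0.4, -114.5]
contact_force: [-1.0, -0.7, -2.7]
gripper_width: 0.0556
```

Run:
```python
from h import *
c=cam("wrist"); s=r.get_state();np.savez("w11.npz",K=c[0],R=c[1],t=c[2],tcp=s['tcp_pos'],rot=s['eef_rot']); print(s['tcp_pos'],s['eef_rot'],s['gripper_width'],s['contact_force'])
im=save("wrist","w11")[:,:,::-1]
cv2.imwrite("pics/w11c.png",cv2.resize(im[70:320,110:400],None,fx=2.4,fy=2.4))
```

```text
[ 0.50864176 -0.12075598  0.10381992] [-179.75875968    0.42999599 -114.5286373 ] 0.0555759002284457 [-0.98165043 -0.70471022 -2.66713763]
```

View pics/w11c.png

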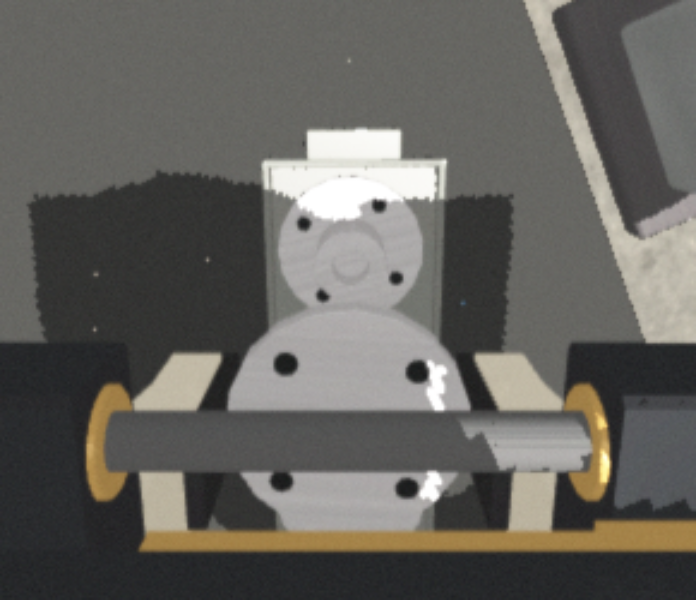

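Run:
```python
from h import *
f=lambda a,b:((a+.5)/2.4-.5+110,(b+.5)/2.4-.5+70)
p=toolpt(f(348,304),-.0138); print(p[0]-.0285)
z=np.load("w11.npz"); c=(z['K'],z['R'],z['t'])
yv=np.array([.4134,.9105]);xv=np.array([.9105,-.4134]);ct=np.array([.5239,-.0811])
T=lambda uv,z:tuple((np.array([xv,yv])@(ray(c,f(*uv),z)[0,:2]-ct)*1e3).round(1))
print(T((350,262),.037),T((350,175),.004),T((278,248),.011),T((423,248),.011))
```

```text
-0.0011587769997148355
(np.float64(1.8), np.float64(-60.1)) (np.float64(1.8), np.float64(-86.7)) (np.float64(29.8), np.float64(-59.3)) (np.float64(-26.5), np.float64(-59.3))
```

Call:
{"fn": "carry_out", "kwargs": {
  "plan": [
    [0.003,0.01,-0.015,0,0,0],
    [0.001,0.001,-0.02,0,0,0],
    [0,0,-0.008,0,0,0],
    [0,0,0,0,0,0]
  ]
}}

```text
time_s: 21.25
tcp_pos: [0.5131, -0.1132, 0.0604]
eef_rot: [-179.6, 0.5, -114.7]
contact_force: [0.3, -0.4, -1.9]
gripper_width: 0.0553
```

Call:
{"fn": "carry_out", "kwargs": {
  "plan": [
    [-0.0005,0.004,-0.001,0,0,0],
    [0,0,-0.005,0,0,0],
    [0,0,0,0,0,0]
  ]
}}

```text
time_s: 21.5
tcp_pos: [0.5122, -0.1112, 0.0544]
eef_rot: [-179.7, 0.4, -114.9]
contact_force: [-0.6, 1.0, -2.2]
gripper_width: 0.0558
```

Call:
{"fn": "carry_out", "kwargs": {
  "plan": [
    [0.0003,0.0022,-0.001,0,0,0],
    [0,0,-0.003,0,0,0],
    [0,0,0,0,0,0]
  ]
}}

```text
time_s: 21.75
tcp_pos: [0.5133, -0.1093, 0.0514]
eef_rot: [-179.6, 0.5, -114.9]
contact_force: [-0.3, -0.6, -3.1]
gripper_width: 0.0557
```

Call:
{"fn": "carry_out", "kwargs": {
  "plan": [
    [-0.0002,-0.0003,-0.007,0,0,0],
    [0,0,-0.005,0,0,0],
    [0,0,-0.003,0,0,0],
    [0,0,0,0,0,0]
  ]
}}

```text
time_s: 22.08
tcp_pos: [0.5135, -0.1095, 0.0355]
eef_rot: [-179.5, 0.5, -114.9]
contact_force: [-0.3, 0.8, -2.7]
gripper_width: 0.0557
```

Call:
{"fn": "carry_out", "kwargs": {
  "plan": [
    [-0.0003,-0.0002,-0.006,0,0,0],
    [0,0,-0.004,0,0,0],
    [0,0,-0.002,0,0,0],
    [0,0,0,0,0,0]
  ]
}}

```text
time_s: 22.42
tcp_pos: [0.5136, -0.1097, 0.0231]
eef_rot: [-179.5, 0.5, -114.8]
contact_force: [-3.7, 1.0, 6.3]
gripper_width: 0.0556
```

Call:
{"fn": "carry_out", "kwargs": {
  "plan": [
    [0,0,0,0,0,0],
    [0,0,0,0,0,0],
    [0,0,0,0,0,0],
    [0,0,0,0,0,0],
    [0,0,0.02,0,0,0],
    [0,0,0.035,0,0,0],
    [0.008,0.025,0.03,0,0,0],
    [0.01,0.036,0.015,0,0,0],
    [0.01,0.036,0.015,0,0,0],
    [0.01,0.036,0.015,0,0,0],
    [0.008,0.025,0.02,0,0,0],
    [0,0,0,0,0,0]
  ],
  "fingers": -1
}}

```text
time_s: 23.42
tcp_pos: [0.5597, 0.0535, 0.1803]
eef_rot: [-179.5, 0.6, -115.2]
contact_force: [0.4, -0.9, 0.4]
gripper_width: 0.0877
```

Run:
```python
from h import *
c=cam("wrist"); s=r.get_state();np.savez("w12.npz",K=c[0],R=c[1],t=c[2],tcp=s['tcp_pos'],rot=s['eef_rot']); print(s['tcp_pos'],s['eef_rot'],s['gripper_width'],s['contact_force'])
im=save("wrist","w12")[:,:,::-1]
cv2.imwrite("pics/w12c.png",cv2.resize(im[0:250,110:400],None,fx=2.4,fy=2.4))
im=save("scene","s12")[:,:,::-1]
cv2.imwrite("pics/s12c.png",cv2.resize(im[160:300,180:350],None,fx=4,fy=4,interpolation=2))
```

```text
[0.55968548 0.05345343 0.18033284] [-179.51025849    0.56776997 -115.15708222] 0.08767932727789941 [ 0.43797576 -0.86914169  0.41573125]
```

View pics/w12c.png

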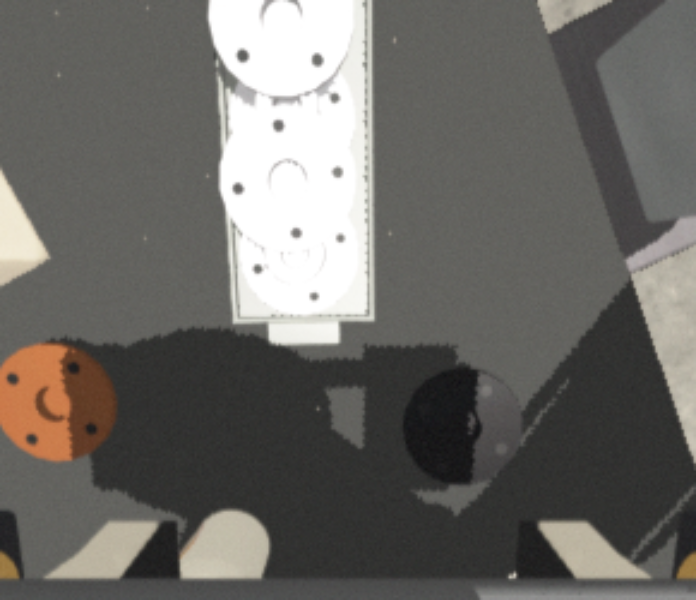

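View pics/s12c.png

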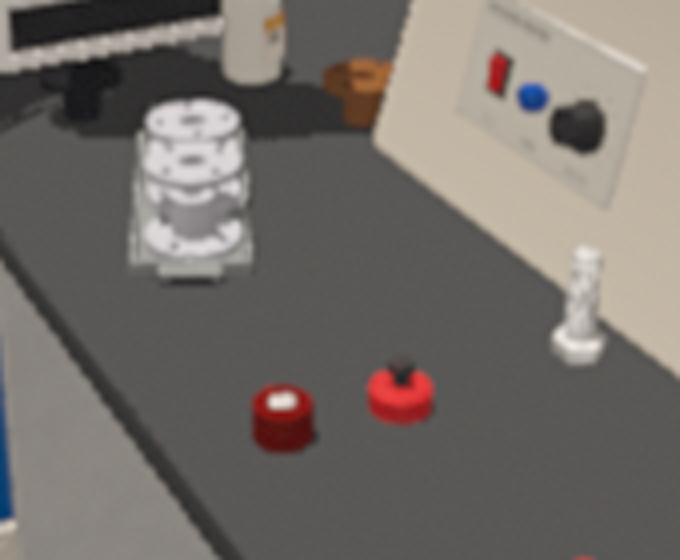

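Run:
```python
from h import *
f=lambda a,b:((a+.5)/2.4-.5+110,(b+.5)/2.4-.5)
z=np.load("w12.npz"); c=(z['K'],z['R'],z['t'])
yv=np.array([.4134,.9105]);xv=np.array([.9105,-.4134]);ct=np.array([.5239,-.0811])
T=lambda uv,z:tuple((np.array([xv,yv])@(ray(c,f(*uv),z)[0,:2]-ct)*1e3).round(1))
for zz in (.037,.044,.051): print(zz,"e",T((208,22),zz),T((353,22),zz),T((284,97),zz),"d",T((219,180),zz),T((356,180),zz))
cs=cam("scene"); 
for y in (.0297,-.0294): print([proj(cs,np.r_[ct+.0015*xv+y*yv+k,.044]).round(1) for k in (yv*-.0285,yv*.0285)], proj(cs,np.r_[ct+.0015*xv+y*yv,.044]).round(1))
for v in ((194,120),(191,160)): print((np.array(v)+.5)/4-.5+[180,160])
```

```text
0.037 e (np.float64(31.9), np.float64(-30.2)) (np.float64(-26.2), np.float64(-29.3)) (np.float64(2.5), np.float64(-2.7)) d (np.float64(31.4), np.float64(28.7)) (np.float64(-26.9), np.float64(29.5))
0.044 e (np.float64(30.6), np.float64(-28.0)) (np.float64(-26.2), np.float64(-27.1)) (np.float64(1.8), np.float64(-1.1)) d (np.float64(30.1), np.float64(29.5)) (np.float64(-26.8), np.float64(30.3))
0.051 e (np.float64(29.2), np.float64(-25.8)) (np.float64(-26.1), np.float64(-25.0)) (np.float64(1.2), np.float64(0.4)) d (np.float64(28.7), np.float64(30.4)) (np.float64(-26.8), np.float64(31.1))
[array([[227.6, 193.7]]), array([[227.7, 184.5]])] [[227.7 189. ]]
[array([[227.4, 204.2]]), array([[227.6, 194. ]])] [[227.5 199. ]]
[228.125 189.625]
[227.375 199.625]
```

Run:
```python
from h import *
im=save("top","t9")[:,:,::-1]
cv2.imwrite("pics/t9c.png",cv2.resize(im[140:280,100:360],None,fx=3,fy=3,interpolation=2))
```

```text
(no output)
```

View pics/t9c.png

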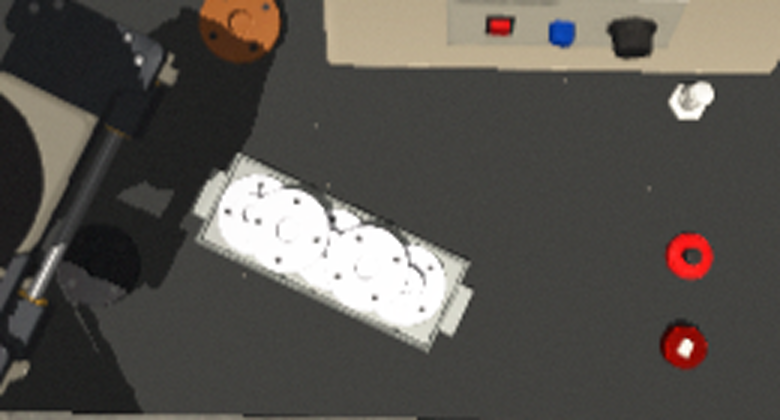

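Run:
```python
from h import *
c=cam("top"); yv=np.array([.4134,.9105]);xv=np.array([.9105,-.4134]);ct=np.array([.5239,-.0811])
for uv in ((222.3,228.3),(195.8,216.5)): print((np.array([xv,yv])@(ray(c,uv,.044)[0,:2]-ct)*1e3).round(1))
print(r.get_state()['contact_force'], r.close_job())
```

```text
[  3.  -28.8]
[ 1.4 30.7]
the job is handed in; nothing more can be done
[-0.55995037 -0.3530352  -0.6266329 ] None
```

The job is handed in: all five hubs are packed in the tray. The last pictures show them in place, but handing in gives no verdict. It took about 23.5 s of the 72 s.

- **Brim-down hubs:** I laid the two brim-down hubs flat on the floor. Measured before the last two went in, the row of three sat at tray y of about +59.5, 0 and -58.8 mm, and x within about 2 mm of the centre line.
- **Upside-down hubs:** I stood these in the two gaps. They measured about y = +29.7 and -29.6 mm and x = 2 mm. At the 44 mm top height of a nested brim, each measured 56.8 mm across, against 57 mm nominal, so both appear level and fully seated.
- **Disagreements:** The wrist and top cameras differed by 1 to 1.5 mm, which is within the calibration and the tolerances. A wrist estimate of the middle hub's crown was off by 4 mm, but that pixel was only roughly picked and the brim edges agreed.
- **Not checked:** I did not re-measure the three floor hubs after nesting, because the upper brims partly hide them.
- **Surroundings:** The magnet, specimen mount, bolt and look-alikes stand where they were in the last pictures. The oil bottle was also in place, though I saw it only in the scene view. The empty gripper was clear of everything, with no contact force beyond the sensor's noise.

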